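# Start the toaster for frozen bread

### The job

Start the toaster: first press its slices lever down until it latches and stays down by itself, then press the keys on its sloping strip fully down one at a time, letting each spring back before the next: the three-sided key, then the round key, then the long bar key. Press gently, by feel (never with more than 40 N). Do not press the square key, and leave the things standing beside the toaster where they are.

Things in the scene. Friction and masses are not known exactly. Their poses are not given: they have to be found in the camera images.
- toaster: Steel two-slot toaster, fixed, 170 mm deep, 320 wide, 185 high. Origin: centre of its underside on the worktop; x points to its back, y along its length, z up. Its upright front face, at x = -70 mm, faces the robot more or less. Press its lever and keys with closed fingers. The face stands so close behind the keys that an upright gripper would strike it.
- strip (a point): Middle of the black key strip at the foot of the toaster's front (56 mm up the slope by 210 mm along y), on its surface; axes as the toaster's. It slopes down to the front: outward normal (-0.574, 0, 0.819), 35 deg from vertical, the way keys move. Four white keys stand on it in a row along y, 48 mm apart, on its centre line; their order differs each time.
- lever (a joint): Travel of the slices lever in m, straight down: 0 up, 0.045 at its stop. A spring pushes it up with 3 N at the top, 6 N at the bottom, plus 2 to 5 N over a hump from about 0.02 to 0.033 (not yet the latch). Pressed to its stop and let go it stays latched at about 0.041; let go earlier it rises to 0. Once latched it cannot be released.
- lever_top (a point): Point to press on the lever: middle of the flat top of its black knob, 28 mm out from the front face at toaster y = -115 mm. The knob is 42 mm long out of the face, 34 wide, 12 thick; its top is 150 mm above the worktop when up, 105 when down, free below. Low down an upright gripper may strike the toaster: lean the tool 20 to 40 deg back to the robot.
- triangle_place (a point): Seat of the three-sided (equilateral, sides 30 mm) white key: point on the strip's surface, on the key's axis; axes as the toaster's. The key's flat top rests 14 to 21 mm out from here along the strip's normal: how far differs each time and is not reported, so feel for it. A black collar round it, 33 by 40 mm, lies 10 mm below its resting top.
- triangle_key (a joint): How far the triangle key is pressed in, in m: 0 at rest, 0.005 fully down against its stop, along the strip's normal. Spring: 1.5 N to start, 5 N fully down. It springs back when let go.
- round_place (a point): Seat of the round (25 mm across) white key: point on the strip's surface, on the key's axis; axes as the toaster's. The key's flat top rests 14 to 21 mm out from here along the strip's normal: how far differs each time and is not reported, so feel for it. A black collar round it, 33 by 40 mm, lies 10 mm below its resting top.
- round_key (a joint): How far the round key is pressed in, in m: 0 at rest, 0.005 fully down against its stop, along the strip's normal. Spring: 1.5 N to start, 5 N fully down. It springs back when let go.
- bar_place (a point): Seat of the long narrow bar (13 mm up the slope by 36 mm along the row) white key: point on the strip's surface, on the key's axis; axes as the toaster's. The key's flat top rests 14 to 21 mm out from here along the strip's normal: how far differs each time and is not reported, so feel for it. A black collar round it, 33 by 40 mm, lies 10 mm below its resting top.
- bar_key (a joint): How far the bar key is pressed in, in m: 0 at rest, 0.005 fully down against its stop, along the strip's normal. Spring: 1.5 N to start, 5 N fully down. It springs back when let go.
- square_place (a point): Seat of the square (23 by 23 mm) white key: point on the strip's surface, on the key's axis; axes as the toaster's. The key's flat top rests 14 to 21 mm out from here along the strip's normal: how far differs each time and is not reported, so feel for it. A black collar round it, 33 by 40 mm, lies 10 mm below its resting top.
- square_key (a joint): How far the square key is pressed in, in m: 0 at rest, 0.005 fully down against its stop, along the strip's normal. Spring: 1.5 N to start, 5 N fully down. It springs back when let go.
- jam_jar: Glass jam jar, 68 mm wide, 95 mm high; stands loose beside the toaster; origin at the centre of its underside. To be left alone.
- mug: White mug, 80 mm wide, 92 mm high, with a handle; stands loose beside the toaster; origin at the centre of its underside. To be left alone.
- pepper_mill: Turned dark wood pepper mill, 54 mm wide, 140 mm high; stands loose beside the toaster; origin at the centre of its underside. To be left alone.

How it is judged (in metres and radians):
On the way, in this order (a step that is already met when the one before it is completed fails the run):
1. the lever is latched down and let go (value of joint lever above 0.037 m and contact force between the fingers and toaster below 0.3 N), for 0.2 s.
2. the three-sided key is pressed down (value of joint triangle_key above 0.004 m), for 0.1 s.
3. the round key is pressed down (value of joint round_key above 0.004 m), for 0.1 s.
4. the long bar key is pressed down (value of joint bar_key above 0.004 m), for 0.1 s.
At the end, for the whole second after the job is handed in: the lever is still latched down (over 37 mm), all four keys have sprung back (under 1 mm), and the jar, mug and mill stand upright within 20 mm of where they were (value of joint lever above 0.037 m and value of joint each of triangle_key, round_key, bar_key, square_key below 0.001 m and distance of each of jam_jar, mug, pepper_mill from where it was at the start of the episode below 0.02 m and angle between each of jam_jar, mug, pepper_mill's own z axis and vertical below 0.2 rad); the robot touches nothing.
It fails at once if the square key is pressed (over 2 mm) (value of joint square_key above 0.002 m).
It fails at once if two keys are down at once (over 2 mm each) (value of joint each of triangle_key, round_key above 0.002 m or value of joint each of triangle_key, bar_key above 0.002 m or value of joint each of round_key, bar_key above 0.002 m).
It fails at once if a key is pressed (over 2 mm) before the lever is down (value of joint lever below 0.03 m and value of joint any of triangle_key, round_key, bar_key above 0.002 m).
It fails at once if the toaster, its lever or a key is pushed with more than 40 N (contact force between the fingers and toaster above 40 N or contact force between the fingers and triangle_seat above 40 N or contact force between the fingers and round_seat above 40 N or contact force between the fingers and bar_seat above 40 N or contact force between the fingers and square_seat above 40 N).
It fails at once if a thing beside the toaster is shifted by more than 30 mm or tipped (distance of any of jam_jar, mug, pepper_mill from where it was at the start of the episode above 0.03 m or angle between any of jam_jar, mug, pepper_mill's own z axis and vertical above 0.4 rad).
It also fails if it takes over 72 s, if anything falls off the work surface, if the arm or the gripper's body presses on something with over 40 N, if the wrist force passes 120 N, or if a joint passes its speed limit or range.

### The arm

A 6-joint arm with a two-finger parallel gripper is mounted at the origin on the work surface. World frame = base frame: x ahead of the robot, y to its left, z up, the work surface at z = 0. Lengths are in mm, angles in rad, forces in N, time in s.
With the tool pointing down it reaches from about 350 to 975 mm from the base axis. Payload 7.1 kg.
Tool frame: the origin (TCP) lies between the finger pads; the fingertips stand 22 mm ahead of it and the grasp point (between the pads) lies 3 mm ahead of it; x points along the fingers, z is the direction in which the jaws open and shut, and the axes are right-handed (so a half turn about x gives the same grasp; the last joint's range is limited). The gripper opens to 88 mm and grips with 3 to 60 N. Pads are 20 mm wide; open, the fingers measure 115 mm over their backs; the gripper's body (75 mm by 178 mm) begins 61 mm behind the grasp point.
Start: joints at [1.219, 0.423, 1.63, -0, 1.089, -0.019], TCP at [204.15, 590.701, 244.675] pointing down, gripper open.
Joint ranges: [-3, 3], [-0.9, 2.11], [0.09, 2.58], [-1.31, 4.45], [0.11, 2.69], [-2.54, 2.54]. Speed limits (rad/s): [2.39, 2.39, 3.01, 3.14, 3.14, 3.14].

### API

Orientations are given as a rotation vector (axis times angle).
In Python, from workcell import ctrl gives the robot as it stands.
- The arm moves only by the shell command python3 -m creep 'ROWS'. ROWS is JSON, one flat list of numbers, 7 for each row, row after row: the opening, from 0 (shut) to 1 (fully open), then the shift along the tool's x, y, z as a fraction of full scale, then the turn, a rotation vector about the tool's x, y, z as a fraction of full scale. In form: [hand, dx, dy, dz, wx, wy, wz, hand, dx, dy, dz, wx, wy, wz, ...]. A call has 1 to 8 rows; each row is the pose to reach, as a shift and turn from the pose commanded when the call began, along the tool's axes at that moment; what a row does not reach only later rows make up. Full scale, the value 1, is 1000 mm for a shift and 30 degrees for a turn. A row lasts 1/8 s, in which the tool goes at most 62.5 mm and 10.7 degrees, less where a joint would pass 70% of its speed; a pose out of reach is approached as far as the arm can. A call with a number of a shift or a turn outside -1 to 1 is refused whole. A call with a gripper value outside its range is refused whole. The fingers move at their own pace and stop on an object; the grip force is fixed at half the most. Time passes only in rows, so rows that repeat a pose let the fingers close. It gives the time, the measured TCP pose, the force and the opening at its end, in the units of the state.
- ctrl.get_obs(): the state, without advancing time (a new reading comes with each control period).
- ctrl.get_image(name): name is "scene" or "top" or "wrist"; returns a dict with "frame" (384x512x3 uint8, red, green, blue), "intrinsics" (3x3 intrinsics, pixels), "position" and "orientation" of the camera in the world. Camera axes: x right, y down, z forward; pixel columns grow to the right and rows downward; lengths in mm; the calibration is good to about 2 mm. The wrist camera is an equidistant fisheye: a pixel r from the principal point sees the ray r / f radians off the axis. A picture is of the moment at which its call begins. There is no depth.
- ctrl.close_job(): hands the job in, once; it reports no verdict.
The state is a dict: "t": time; "qpos": joint angles; "qvel": joint speeds; "joint_torque": joint torques, N m; "ee_pos": TCP position; "orientation": TCP orientation; "ft_force": force on the tool from outside, world axes, zero at the start; "moment": the same for the moment, N m; "width": finger opening in mm.
Only numpy, scipy, OpenCV 4.12 (cv2) and the standard library are available. Lean on these libraries where they do the work, as an engineer would, in place of code of your own. Each camera call takes 0.05 s, during which the arm holds its last target.

## Working session

There is one attempt and no reset: what is moved stays moved. The work goes in short steps, Python scripts to look and compute and a shell command to move; the robot and the scene stay as the last step left them, time stands still between calls to the robot, and variables do not carry over. Pictures are saved under pics/ and viewed, and the job is handed in when it is done.

```bash
ls; mkdir -p pics; python3 - <<'E'
from workcell import ctrl
import cv2,pickle,numpy as np
o=ctrl.get_obs();print(o)
d={}
for n in ["scene","top","wrist"]:
    i=ctrl.get_image(n);d[n]=i
    cv2.imwrite(f"pics/{n}0.png",cv2.cvtColor(i["frame"],cv2.COLOR_RGB2BGR))
    print(n,i["intrinsics"],i["position"],i["orientation"])
pickle.dump(d,open("im0.pkl","wb"))
E
```

```text
pics
{'t': 0.0, 'qpos': array([ 1.21898796e+00,  4.23835276e-01,  1.63065245e+00, -3.92788400e-05,
        1.08858240e+00, -1.89810358e-02]), 'qvel': array([ 2.01131266e-03, -7.22505089e-05,  4.56891209e-04, -1.91273677e-04,
        3.51509939e-04, -2.16314454e-03]), 'joint_torque': array([-1.99726193e-03, -5.44634342e+01, -2.73659223e+01,  6.42745988e-02,
        2.28965271e-02, -1.38209793e-04]), 'ee_pos': array([203.99989213, 590.24227823, 243.91989084]), 'orientation': array([-0.96151686,  1.34969462,  0.96008785]), 'ft_force': array([0.31680002, 0.21398045, 0.51151247]), 'moment': array([-0.04755443,  0.02788612,  0.00856289]), 'width': 87.63358681501373}
scene [[349.77421112   0.         260.13584826]
 [  0.         349.77421112 187.04689538]
 [  0.           0.           1.        ]] [ 227.05905503 -394.11363819  864.91383913] [-2.37986069  0.87835923 -0.29361279]
top [[381.85646524   0.         255.24498075]
 [  0.         381.85646524 191.51845389]
 [  0.           0.           1.        ]] [ 434.91758248   17.50330837 1072.42985507] [-2.0786583   2.14400295 -0.18825956]
wrist [[297.31863964   0.         255.60186818]
 [  0.         297.31863964 190.59031763]
 [  0.           0.           1.        ]] [133.15403221 614.37752722 384.14719938] [2.36561575 1.68625327 0.23322213]
```

View pics/scene0.png

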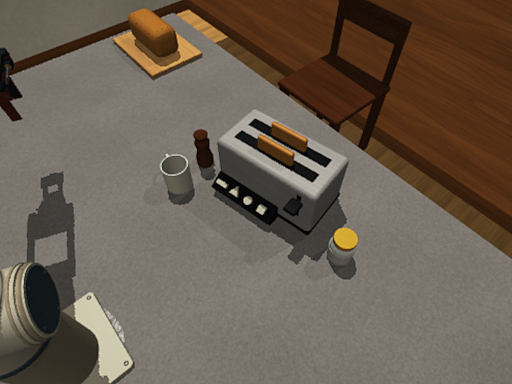

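View pics/top0.png

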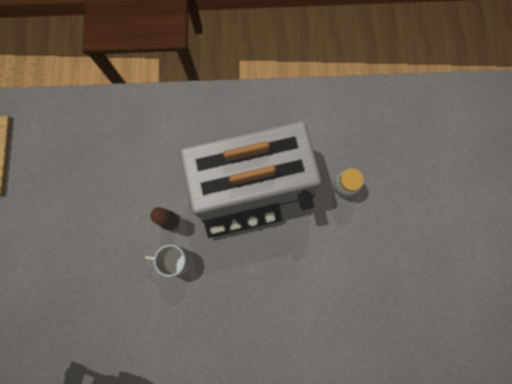

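View pics/wrist0.png

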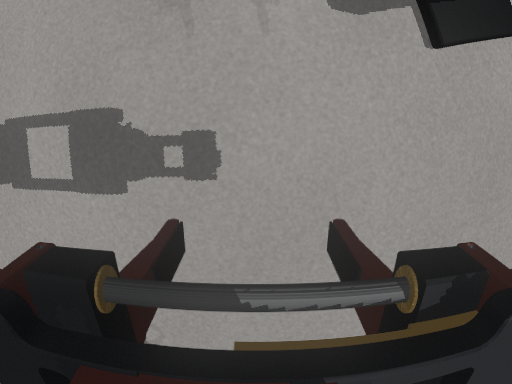

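Row from the left (+y): bar (217,230 in top), triangle (235,225), round (252,221), square (269,217); lever knob at (305,201). Next: measure with masks.

```bash
cat > h.py <<'E'
import numpy as np,cv2,pickle
from scipy.spatial.transform import Rotation as R
def ray(im,px):
    K=im["intrinsics"];d=np.linalg.solve(K,[px[0],px[1],1.]);d/=np.linalg.norm(d)
    return np.array(im["position"]),R.from_rotvec(im["orientation"]).apply(d)
def plane(im,px,z):
    p,d=ray(im,px);return p+d*(z-p[2])/d[2]
def tri(a,pa,b,pb):
    p,d=ray(a,pa);q,e=ray(b,pb)
    s=np.linalg.lstsq(np.c_[d,-e],q-p,rcond=None)[0]
    A=p+s[0]*d;B=q+s[1]*e
    return (A+B)/2,np.linalg.norm(A-B)
def proj(im,P):
    c=R.from_rotvec(im["orientation"]).inv().apply(np.array(P)-im["position"])
    u=im["intrinsics"]@c;return u[:2]/u[2]
E
python3 - <<'E'
from h import *
d=pickle.load(open("im0.pkl","rb"))
T,S=d["top"],d["scene"]
out=[]
for n,im,(x0,y0,x1,y1) in [("t",T,(195,200,330,245)),("s",S,(205,170,320,230))]:
    f=im["frame"][y0:y1,x0:x1]
    g=cv2.cvtColor(f,cv2.COLOR_RGB2GRAY)
    b=cv2.resize(f,None,fx=5.8,fy=5.8,interpolation=cv2.INTER_NEAREST)
    cv2.imwrite(f"pics/crop_{n}.png",b[:,:,::-1])
    hsv=cv2.cvtColor(f,cv2.COLOR_RGB2HSV)
    for thr in (120,150,):
        k,l,st,c=cv2.connectedComponentsWithStats((g>thr).astype(np.uint8))
        for i in range(1,k):
            if 20<st[i,4]<300: print(n,thr,st[i],c[i]+[x0,y0])
E
```

```text
t 120 [71 15  9  7 46] [269.56521739 217.7173913 ]
t 120 [54 19  8  6 41] [252.68292683 221.65853659]
t 120 [36 24  9  5 35] [234.71428571 226.05714286]
t 120 [16 27 13  6 59] [216.76271186 229.25423729]
t 150 [  0   0  40  10 218] [208.37614679 203.        ]
t 150 [72 16  7  5 21] [269.71428571 217.85714286]
t 150 [17 28 11  4 27] [216.55555556 229.44444444]
s 120 [11  9 11  9 49] [221.42857143 182.87755102]
s 120 [25 19  7  8 37] [233.56756757 191.97297297]
s 120 [39 27  8  8 46] [247.  200.5]
s 120 [51 35  9 10 55] [260.41818182 209.50909091]
s 150 [12  9 10  9 43] [221.18604651 182.79069767]
s 150 [25 19  7  7 31] [233.51612903 191.96774194]
s 150 [39 27  7  8 39] [246.61538462 200.64102564]
s 150 [52 35  8  9 45] [260.33333333 209.46666667]
```

```bash
python3 - <<'E'
from h import *
d=pickle.load(open("im0.pkl","rb"))
for n,(x0,y0,x1,y1) in [("top",(175,115,330,245))]:
    cv2.imwrite("pics/crop_big.png",cv2.resize(d[n]["frame"][y0:y1,x0:x1],None,fx=4.6,fy=4.6,interpolation=2)[:,:,::-1])
E
```

```text
(no output)
```

View pics/crop_big.png

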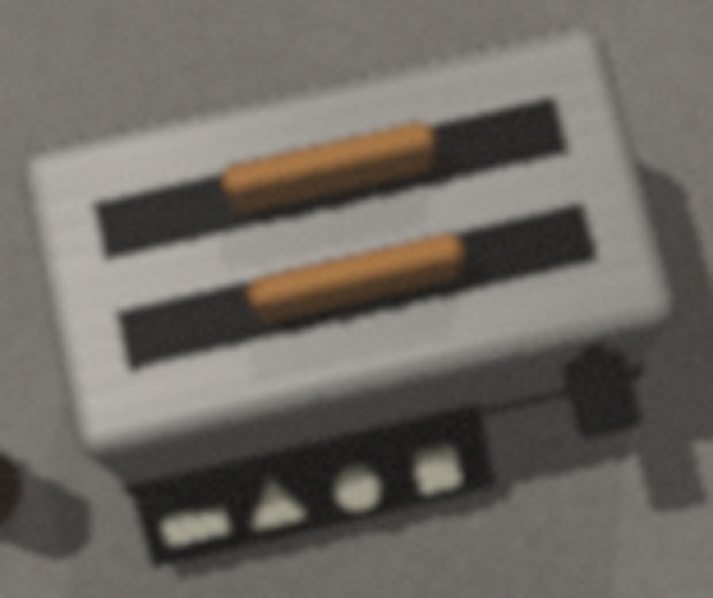

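View pics/crop_s.png

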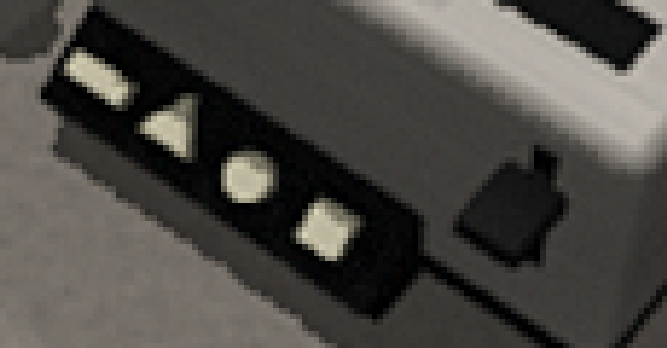

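```bash
python3 - <<'E'
from h import *
d=pickle.load(open("im0.pkl","rb"))
T,S=d["top"],d["scene"]
for n,a,b in [("bar",(216.7,229.3),(221.3,182.8)),("tri",(234.7,226),(233.5,192)),("rnd",(252.7,221.7),(246.8,200.5)),("sq",(269.6,217.8),(260.4,209.5))]:
    print(n,tri(T,a,S,b))
# toaster mask lit top: 
g=cv2.cvtColor(T["frame"],cv2.COLOR_RGB2GRAY)
m=(g>140).astype(np.uint8); m[:,:150]=0;m[:115]=0;m[225:]=0;m[:,335:]=0
m=cv2.morphologyEx(m,cv2.MORPH_CLOSE,np.ones((25,25)))
cs,_=cv2.findContours(m,0,2);c=max(cs,key=cv2.contourArea)
r=cv2.minAreaRect(c);print(r,cv2.boxPoints(r))
for p in cv2.boxPoints(r): print(plane(T,p,185))
E
```

```text
bar (array([538.05404108, 136.82085162,  54.4445383 ]), np.float64(3.7136083747585356))
tri (array([545.2915933 ,  88.67521741,  53.63007113]), np.float64(3.322370643121916))
rnd (array([554.81080981,  40.2511401 ,  56.14352709]), np.float64(2.8385732051836845))
sq (array([564.59748976,  -5.59446984,  54.25092862]), np.float64(4.004585460864605))
((251.43914794921875, 178.89801025390625), (89.20072937011719, 126.88377380371094), 77.60459899902344) [[179.90234 148.95554]
 [303.82837 121.71906]
 [322.97595 208.84048]
 [199.04993 236.07697]]
[721.55020233 210.06786864 185.        ]
[780.42763354 -94.14083039 185.        ]
[ 563.55691828 -127.27065562  185.        ]
[508.92597988 163.48736491 185.        ]
```

```bash
python3 - <<'E'
from h import *
d=pickle.load(open("im0.pkl","rb"))
T,S=d["top"],d["scene"]
for p in [(181.5,149.3),(303.3,121.5),(320.7,182.4),(194.6,211.7)]: print(plane(T,p,180).round(1))
print("knob",plane(T,(306.1,200.2),148).round(1))
th=np.deg2rad(10.5);X=np.array([np.cos(th),np.sin(th),0]);Y=np.array([-np.sin(th),np.cos(th),0])
for nm,p,z in [("mug",(170,261),92),("mill",(158,213),140),("jar",(351,180),95)]:
    P=plane(T,p,z);print(nm,P.round(1))
g=cv2.resize(S["frame"][165:235,260:330],None,fx=8,fy=8,interpolation=2)
g=np.clip(g.astype(float)*2,0,255).astype(np.uint8)
h=cv2.resize(T["frame"][180:225,285:335],None,fx=11,fy=11,interpolation=2);h=np.clip(h.astype(float)*2,0,255).astype(np.uint8)
cv2.imwrite("pics/kn_s.png",g[:,:,::-1]);cv2.imwrite("pics/kn_t.png",h[:,:,::-1])
E
```

```text
[722.1 207.2 180. ]
[783.  -93.5 180. ]
[ 628.1 -126.7  180. ]
[567.1 174.8 180. ]
knob [591.6 -93.5 148. ]
mug [455.9 252.7  92. ]
mill [572.7 272.7 140. ]
jar [ 650.2 -219.7   95. ]
```

View pics/kn_s.png

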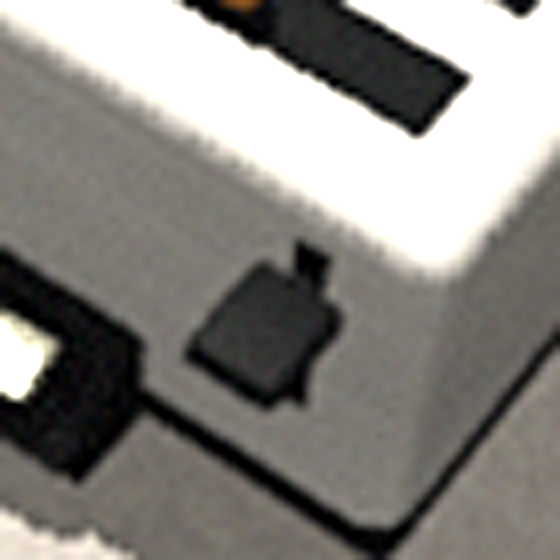

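View pics/kn_t.png

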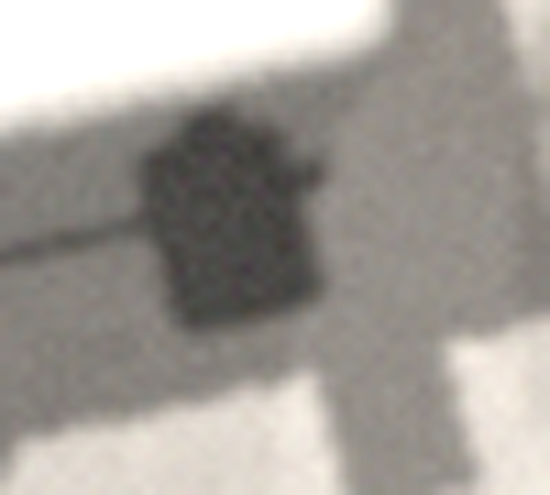

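```bash
python3 - <<'E'
from h import *
d=pickle.load(open("im0.pkl","rb"))
T,S=d["top"],d["scene"]
k=[plane(T,p,149)for p in [(301.8,209.5),(314.1,206.8),(298,194.1),(310.9,191.8)]]
for p in k: print(p.round(1))
for p in [(188,345),(265,402),(340,322),(262,262)]: print("s",plane(S,(p[0]/8+260-.5,p[1]/8+165-.5),150).round(1))
print(tri(T,(306.1,200.6),S,(292.8,206.6)))
th=np.deg2rad(10.8);X=np.array([np.cos(th),np.sin(th),0]);Y=np.array([-np.sin(th),np.cos(th),0])
O=np.array([(722.1+783+628.1+567.1)/4,(207.2-93.5-126.7+174.8)/4,0]);print("O",O)
for P in [(538.1,136.8,54.4),(545.3,88.7,53.6),(554.8,40.3,56.1),(564.6,-5.6,54.3)]+k:
    P=np.array(P);print((P-O)@X,(P-O)@Y)
E
```

```text
[568.8 -81.6 149. ]
[ 574.5 -111.9  149. ]
[607.3 -74.3 149. ]
[ 612.  -106.3  149. ]
s [571.6 -83.7 150. ]
s [ 575.4 -113.5  150. ]
s [ 612.6 -107.7  150. ]
s [609.8 -76.2 150. ]
(array([592.37520932, -94.57501253, 145.81856976]), np.float64(3.2757088056103094))
O [675.075  40.45    0.   ]
-116.49460650822746 120.30993217308878
-118.43517953455434 71.71276994802164
-118.17270627858088 22.389944524188717
-117.14709356092442 -24.53337716719821
-127.27119830198626 -100.01551426478703
-127.3573285416312 -130.80367560345329
-88.13164587042075 -100.04697017381999
-89.48464529725818 -132.27631971546245
```

```bash
cat >> h.py <<'E'
th=np.deg2rad(10.7);X=np.array([np.cos(th),np.sin(th),0]);Y=np.array([-np.sin(th),np.cos(th),0]);Z=np.array([0,0,1.])
N=-0.574*X+0.819*Z; U=0.819*X+0.574*Z
def orient(roll=15,sgn=1,lean=35):
    l=np.deg2rad(lean);d=np.sin(l)*X-np.cos(l)*Z;u=np.cos(l)*X+np.sin(l)*Z
    r=np.deg2rad(roll);z=sgn*(np.cos(r)*Y+np.sin(r)*u)
    return R.from_matrix(np.c_[d,np.cross(z,d),z])
def delta(tcp,Rt,o=None):
    if o is None:
        from workcell import ctrl;o=ctrl.get_obs()
    R0=R.from_rotvec(o["orientation"])
    s=R0.inv().apply(np.array(tcp)-o["ee_pos"])/1000
    w=(R0.inv()*Rt).as_rotvec()/np.deg2rad(30)
    return s.round(4),w.round(3)
def tipped(tip,Rt): return np.array(tip)-22*Rt.apply([1,0,0])
knob=np.array([586.3,-95.4,150])
E
python3 - <<'E'
from h import *
from workcell import ctrl
o=ctrl.get_obs();R0=R.from_rotvec(o["orientation"]);print(R0.as_matrix().round(3))
print("cam in tool",R0.inv().apply(np.array([133.15,614.4,384.1])-o["ee_pos"]))
for s in (1,-1):
    Rt=orient(15,s); t=tipped(knob+60*N,Rt);print(s,t,delta(t,Rt,o))
E
```

```text
[[-0.    -0.945  0.327]
 [-0.001  0.327  0.945]
 [-1.     0.    -0.001]]
cam in tool [-140.01863394   74.84167175   -0.58896591]
1 [ 540.05953727 -104.13722614  217.16134497] (array([ 0.0275, -0.5445, -0.5466]), array([-0.476, -0.448, -1.082]))
-1 [ 540.05953727 -104.13722614  217.16134497] (array([ 0.0275, -0.5445, -0.5466]), array([ 5.271, -1.55 ,  0.641]))
```

```bash
python3 -m creep '[0,-0.005,-0.02,-0.02,0,0,0, 0,-0.01,-0.055,-0.055,0,0,0, 0,-0.015,-0.095,-0.095,-0.05,-0.05,-0.1, 0,-0.02,-0.135,-0.135,-0.1,-0.1,-0.2, 0,-0.02,-0.175,-0.175,-0.15,-0.15,-0.3, 0,-0.02,-0.215,-0.215,-0.2,-0.2,-0.4, 0,-0.02,-0.255,-0.255,-0.25,-0.25,-0.5, 0,-0.02,-0.28,-0.28,-0.25,-0.25,-0.55]'; python3 - <<'E'
from h import *
Rt=orient(15,1); t=tipped(knob+60*N,Rt);print(delta(t,Rt))
E
```

```text
t: 1.15
ee_pos: [377.1, 232.2, 264.5]
orientation: [-1.137, 1.015, 0.88]
ft_force: [0.1, -0.0, -0.1]
width: 11.5
(array([ 0.0788, -0.2081, -0.3039]), array([-0.234, -0.196, -0.527]))
```

```bash
python3 -m creep '[0,0.006,-0.016,-0.023,-0.02,-0.02,-0.04, 0,0.018,-0.047,-0.068,-0.06,-0.05,-0.12, 0,0.03,-0.08,-0.116,-0.1,-0.08,-0.2, 0,0.042,-0.112,-0.164,-0.14,-0.11,-0.28, 0,0.054,-0.144,-0.212,-0.17,-0.14,-0.36, 0,0.066,-0.175,-0.257,-0.2,-0.17,-0.44, 0,0.075,-0.2,-0.292,-0.23,-0.19,-0.51, 0,0.0788,-0.208,-0.304,-0.234,-0.196,-0.527]'; python3 - <<'E'
from h import *
from workcell import ctrl
Rt=orient(15,1); t=tipped(knob+60*N,Rt);print(delta(t,Rt))
d={}
for n in ["scene","top","wrist"]:
    i=ctrl.get_image(n);d[n]=i
    cv2.imwrite(f"pics/{n}1.png",cv2.cvtColor(i["frame"],cv2.COLOR_RGB2BGR))
d["obs"]=ctrl.get_obs();pickle.dump(d,open("im1.pkl","wb"))
E
```

```text
t: 2.15
ee_pos: [528.5, -68.0, 227.0]
orientation: [-1.283, 0.722, 0.783]
ft_force: [2.2, 0.6, 0.8]
width: 0.6
(array([ 0.0108, -0.0082, -0.0368]), array([-0.007, -0.012, -0.025]))
```

View pics/wrist1.png

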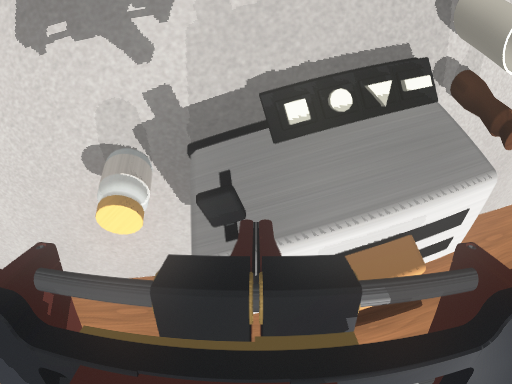

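View pics/scene1.png

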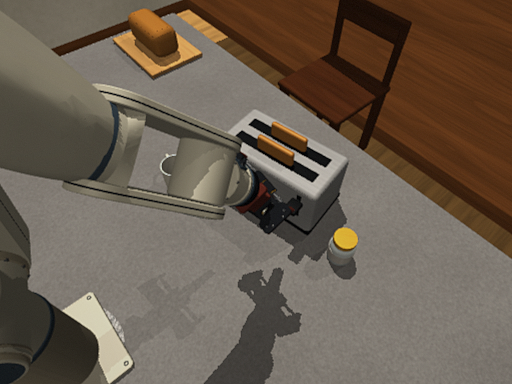

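```bash
cat >> h.py <<'E'
def wray(im,px):
    K=im["intrinsics"];v=np.array([(px[0]-K[0,2])/K[0,0],(px[1]-K[1,2])/K[1,1]]);r=np.linalg.norm(v)
    d=np.r_[v/r*np.sin(r),np.cos(r)]
    return np.array(im["position"]),R.from_rotvec(im["orientation"]).apply(d)
def near(rays):
    A=np.zeros((3,3));b=np.zeros(3)
    for p,d in rays:
        M=np.eye(3)-np.outer(d,d);A+=M;b+=M@p
    P=np.linalg.solve(A,b);return P,[np.linalg.norm((np.eye(3)-np.outer(d,d))@(P-p)) for p,d in rays]
E
python3 - <<'E'
from h import *
d0=pickle.load(open("im0.pkl","rb"));d=pickle.load(open("im1.pkl","rb"));W=d["wrist"]
f=W["frame"][50:150,250:450]
g=cv2.cvtColor(f,cv2.COLOR_RGB2GRAY)
k,l,st,c=cv2.connectedComponentsWithStats((g>150).astype(np.uint8))
for i in range(1,k):
    if st[i,4]>80: print(st[i],c[i]+[250,50])
cv2.imwrite("pics/wk.png",cv2.resize(f,None,fx=4,fy=4,interpolation=2)[:,:,::-1])
h=W["frame"][165:245,185:255];h=np.clip(h.astype(float)*2.5,0,255).astype(np.uint8)
cv2.imwrite("pics/wkn.png",cv2.resize(h,None,fx=7,fy=7,interpolation=2)[:,:,::-1])
E
```

```text
[   0    0  114   29 1518] [287.39920949  58.43412385]
[161   0  39  20 358] [431.13407821  55.05027933]
[154  25  29  16 307] [417.81758958  82.40716612]
[184  29  16  36 278] [442.6294964   96.61151079]
[118  30  24  26 323] [381.30959752  89.95356037]
[ 80  38  23  24 414] [340.60386473  99.55797101]
[ 34  48  26  27 480] [296.90833333 110.97083333]
```

View pics/wk.png

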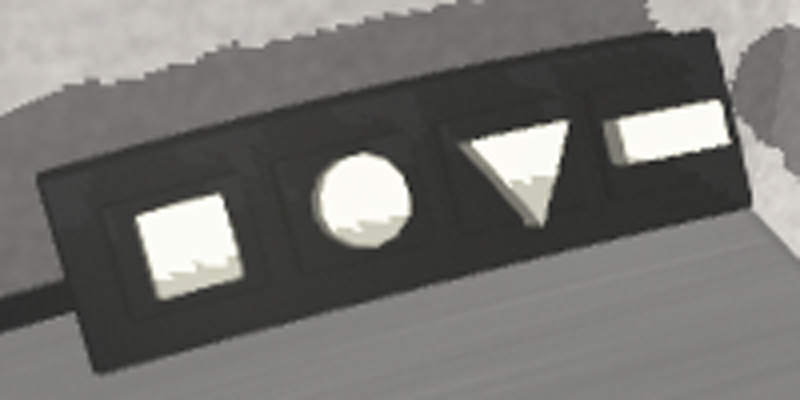

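View pics/wkn.png

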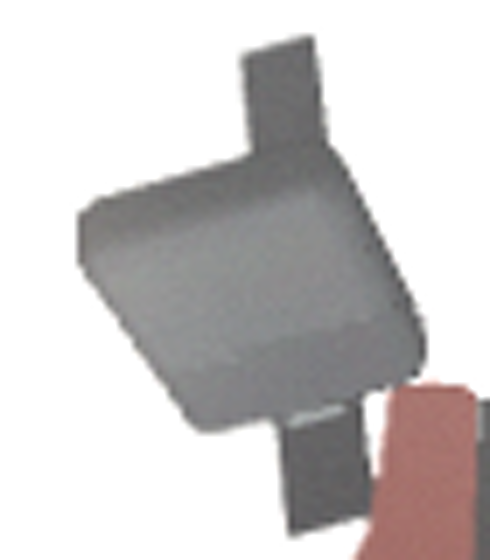

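```bash
python3 - <<'E'
from h import *
d0=pickle.load(open("im0.pkl","rb"));d=pickle.load(open("im1.pkl","rb"));W=d["wrist"];T,S=d0["top"],d0["scene"]
print(W["position"],(R.from_rotvec(d["obs"]["orientation"]).apply([-140,74.84,-.59])+d["obs"]["ee_pos"]))
def wp(px,z):
    p,q=wray(W,px);return p+q*(z-p[2])/q[2]
K={}
for n,a,b,c in [("bar",(216.7,229.3),(221.3,182.8),(418.2,82.8)),("tri",(234.7,226),(233.5,192),(381.9,90.2)),("rnd",(252.7,221.7),(246.8,200.5),(341,99.6)),("sq",(269.6,217.8),(260.4,209.5),(297.4,111))]:
    P,e=near([ray(T,a),ray(S,b),wray(W,c)]);K[n]=P;print(n,P.round(1),np.round(e,1),"W&z54",wp(c,54).round(1),"T",plane(T,a,54).round(1),"S",plane(S,b,54).round(1))
v=K["bar"]-K["sq"];print(np.rad2deg(np.arctan2(-v[0],v[1])),np.linalg.norm(v))
print("knob top ctr W",wp((222.5,208.8),150).round(1))
for q in [(100,255),(345,190),(425,370),(195,425)]: print(wp((q[0]/7+184.5,q[1]/7+164.5),150).round(1))
E
```

```text
[390.99165504 -76.88101656 302.91227162] [389.79633794 -75.8163934  302.39650691]
bar [537.7 136.7  55.6] [1.7 2.1 0.5] W&z54 [538.7 138.7  54. ] T [536.5 137.7  54. ] S [539.9 136.3  54. ]
tri [544.9  88.1  57.1] [1.9 2.  1.2] W&z54 [548.   91.2  54. ] T [543.8  89.4  54. ] S [546.6  87.7  54. ]
rnd [554.5  40.3  57.9] [1.3 1.8 0.9] W&z54 [557.6  43.2  54. ] T [553.8  41.   54. ] S [557.   40.8  54. ]
sq [564.4  -5.8  56.9] [2.2 2.1 1. ] W&z54 [567.5  -4.4  54. ] T [562.9  -4.6  54. ] S [566.5  -6.4  54. ]
10.579978964916702 144.99717487189966
knob top ctr W [588.6 -91.7 150. ]
[ 574.  -109.2  150. ]
[568.8 -80.1 150. ]
[605.6 -73.7 150. ]
[ 610.4 -104.   150. ]
```

```bash
python3 - <<'E'
from h import *
Rt=orient(15,1); t=tipped([591.0,-94,180],Rt);print(t,delta(t,Rt))
E
```

```text
[578.60072198 -96.3428679  198.02134497] (array([ 0.0487, -0.028 , -0.0285]), array([-0.013, -0.017, -0.025]))
```

```bash
python3 -m creep '[0,0.005,-0.004,-0.006,0,0,0, 0,0.015,-0.012,-0.015,0,-0.01,-0.01, 0,0.025,-0.018,-0.022,-0.01,-0.015,-0.02, 0,0.035,-0.023,-0.027,-0.013,-0.017,-0.025, 0,0.043,-0.026,-0.0285,-0.013,-0.017,-0.025, 0,0.048,-0.028,-0.0285,-0.013,-0.017,-0.025, 0,0.0487,-0.028,-0.0285,-0.013,-0.017,-0.025]'; python3 - <<'E'
from h import *
from workcell import ctrl
Rt=orient(15,1); t=tipped([591.0,-94,180],Rt);print(delta(t,Rt))
o=ctrl.get_obs();R0=R.from_rotvec(o["orientation"])
print("down",R0.inv().apply([0,0,-1]),"X",R0.inv().apply(X),"Y",R0.inv().apply(Y),o["ft_force"])
i=ctrl.get_image("wrist");cv2.imwrite("pics/w2.png",i["frame"][:,:,::-1])
i=ctrl.get_image("top");cv2.imwrite("pics/t2.png",cv2.resize(i["frame"][150:250,230:360],None,fx=5,fy=5)[:,:,::-1])
E
```

```text
t: 3.18
ee_pos: [583.0, -88.8, 208.7]
orientation: [-1.285, 0.732, 0.787]
ft_force: [-0.1, 0.4, -0.4]
width: 0.6
(array([ 0.0057,  0.0086, -0.0091]), array([-0.003, -0.022, -0.04 ]))
down [ 0.83226556  0.5364788  -0.13973021] X [ 0.55434691 -0.80271849  0.21986935] Y [-0.00579123  0.2604487   0.96547032] [-0.11572201  0.35777749 -0.42741204]
```

View pics/w2.png

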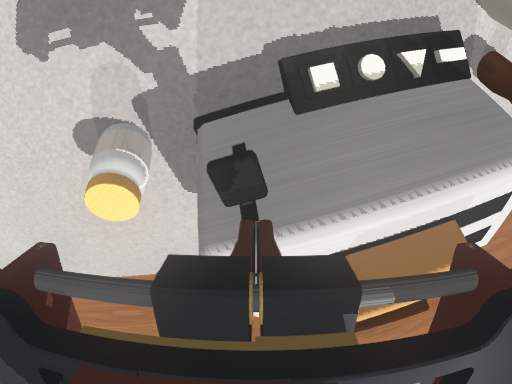

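View pics/t2.png

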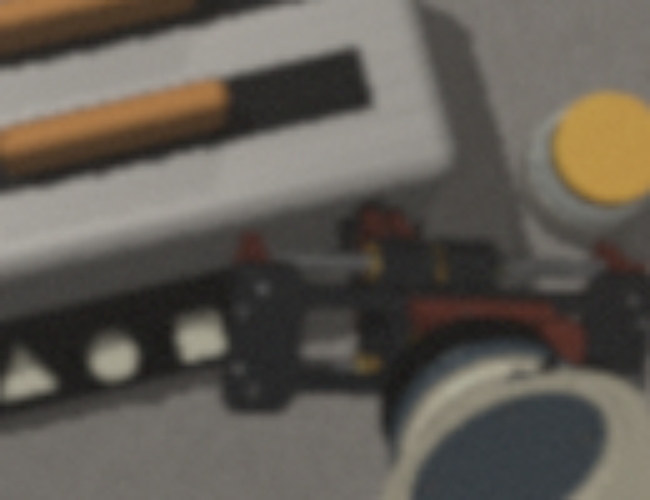

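```bash
python3 - <<'E'
from h import *
Rt=orient(15,1); t=tipped([591.0,-94,180],Rt);print(delta(t,Rt))
E
python3 -m creep '[0,0.003,0.004,-0.005,0,-0.01,-0.02, 0,0.0057,0.0086,-0.0091,-0.003,-0.022,-0.04, 0,0.0057,0.0086,-0.0091,-0.003,-0.022,-0.04, 0,0.0057,0.0086,-0.0091,-0.003,-0.022,-0.04]'; python3 - <<'E'
from h import *
from workcell import ctrl
Rt=orient(15,1); t=tipped([591.0,-94,180],Rt);print(delta(t,Rt))
o=ctrl.get_obs();R0=R.from_rotvec(o["orientation"])
print("down",R0.inv().apply([0,0,-1]),o["ft_force"])
E
```

```text
(array([ 0.0061,  0.0086, -0.0091]), array([-0.003, -0.022, -0.04 ]))
t: 3.78
ee_pos: [583.5, -91.9, 209.4]
orientation: [-1.283, 0.733, 0.782]
ft_force: [0.9, -0.4, -0.0]
width: 0.7
(array([ 0.0063,  0.0097, -0.0062]), array([-0.01 , -0.027, -0.036]))
down [ 0.83151011  0.53763262 -0.13979309] [ 0.91177886 -0.37399087 -0.03490871]
```

```bash
python3 - <<'E'
from workcell import ctrl
o=ctrl.get_obs();print(o["qpos"].round(3),o["qvel"].round(4))
E
python3 -m creep '[0,0,0,0,0,0,0, 0,0,0,0,0,0,0]'; python3 - <<'E'
from h import *
from workcell import ctrl
Rt=orient(15,1); t=tipped([591.0,-94,180],Rt);print(delta(t,Rt))
o=ctrl.get_obs();print(o["qpos"].round(3),o["qvel"].round(4))
E
```

```text
[-0.299  0.292  2.084  0.853  0.341 -2.541] [ 0.0009  0.0006  0.0007  0.0001 -0.0013  0.0002]
t: 4.03
ee_pos: [583.5, -91.8, 209.3]
orientation: [-1.283, 0.733, 0.782]
ft_force: [0.4, 0.1, -0.2]
width: 0.2
(array([ 0.0062,  0.0097, -0.0063]), array([-0.01 , -0.027, -0.036]))
[-0.299  0.292  2.084  0.853  0.341 -2.541] [-0.0006 -0.0003 -0.0018 -0.0024  0.0002 -0.    ]
```

Joint 6 has run into its limit (-2.54). A half turn about the tool axis gives the same finger pose with joint 6 around +0.6, so I back off and turn.

```bash
python3 -m creep '[0,-0.02,0,0,0,0,0, 0,-0.05,0,0,0,0,0, 0,-0.07,0,0,0.1,0,0, 0,-0.08,0,0,0.4,0,0, 0,-0.08,0,0,0.7,0,0, 0,-0.08,0,0,1,0,0, 0,-0.08,0,0,1,0,0]'; python3 - <<'E'
from h import *
from workcell import ctrl
Rt=orient(15,-1); t=tipped([591.0,-94,180],Rt);print(delta(t,Rt))
o=ctrl.get_obs();print(o["qpos"].round(3),o["qvel"].round(4))
E
```

```text
t: 4.9
ee_pos: [539.7, -99.3, 275.8]
orientation: [-0.81, 0.868, 0.54]
ft_force: [0.4, -0.3, 0.0]
width: 0.6
(array([ 0.0863,  0.0052, -0.0103]), array([ 4.992, -0.038,  0.048]))
[-0.349  0.116  2.11   0.646  0.477 -1.829] [ 0.0005  0.003   0.0008 -0.0003 -0.0006 -0.072 ]
```

Joint 6 rises as planned. Continue turning ~150°.

```bash
python3 -m creep '[0,0,0,0,0.33,0,0, 0,0,0,0,0.66,0,0, 0,0,0,0,1,0,0]'; python3 -m creep '[0,0,0,0,0.33,0,0, 0,0,0,0,0.66,0,0, 0,0,0,0,1,0,0]'; python3 -m creep '[0,0,0,0,0.33,0,0, 0,0,0,0,0.66,0,0, 0,0,0,0,1,0,0]';python3 -m creep '[0,0,0,0,0.33,0,0, 0,0,0,0,0.66,0,0, 0,0,0,0,1,0,0]'; python3 -m creep '[0,0,0,0,0.33,0,0, 0,0,0,0,0.66,0,0, 0,0,0,0,1,0,0, 0,0,0,0,1,0,0, 0,0,0,0,1,0,0]'; python3 - <<'E'
from h import *
from workcell import ctrl
Rt=orient(15,-1); t=tipped([591.0,-94,180],Rt);print(delta(t,Rt))
o=ctrl.get_obs();print(o["qpos"].round(3),o["qvel"].round(4))
E
```

```text
t: 5.28
ee_pos: [539.7, -99.3, 275.7]
orientation: [-0.329, 0.954, 0.288]
ft_force: [0.0, -0.2, 0.9]
width: 0.3
t: 5.65
ee_pos: [539.7, -99.3, 275.7]
orientation: [0.151, 0.993, 0.031]
ft_force: [-0.4, -0.7, -0.9]
width: 0.4
t: 6.02
ee_pos: [539.7, -99.3, 275.7]
orientation: [0.63, 0.984, -0.231]
ft_force: [-0.4, 0.3, -0.4]
width: 0.3
t: 6.4
ee_pos: [539.7, -99.3, 275.7]
orientation: [1.106, 0.926, -0.497]
ft_force: [0.3, -0.7, -0.1]
width: 0.7
t: 7.02
ee_pos: [539.7, -99.4, 275.8]
orientation: [1.57, 0.816, -0.762]
ft_force: [1.0, 0.5, 0.2]
width: 0.3
(array([ 0.0862, -0.0097,  0.0062]), array([-0.001,  0.027,  0.037]))
[-0.349  0.116  2.11   0.646  0.477  0.785] [-0.0005  0.0002 -0.0002  0.0005  0.0003  0.0173]
```

```bash
python3 -m creep '[0,0.015,-0.002,0.001,0,0.01,0.01, 0,0.035,-0.005,0.003,0,0.027,0.037, 0,0.055,-0.008,0.005,0,0.027,0.037, 0,0.075,-0.0097,0.0062,0,0.027,0.037, 0,0.0862,-0.0097,0.0062,0,0.027,0.037, 0,0.0862,-0.0097,0.0062,0,0.027,0.037, 0,0.0862,-0.0097,0.0062,0,0.027,0.037]'; python3 - <<'E'
from h import *
from workcell import ctrl
Rt=orient(15,-1); t=tipped([591.0,-94,180],Rt);print(delta(t,Rt))
o=ctrl.get_obs();print(o["qpos"].round(3),o["qvel"].round(4))
R0=R.from_rotvec(o["orientation"])
print("down",R0.inv().apply([0,0,-1]))
i=ctrl.get_image("scene");cv2.imwrite("pics/s3.png",cv2.resize(i["frame"][130:270,200:380],None,fx=4,fy=4)[:,:,::-1])
i=ctrl.get_image("wrist");cv2.imwrite("pics/w3.png",i["frame"][:,:,::-1])
E
```

```text
t: 7.9
ee_pos: [578.6, -96.3, 198.3]
orientation: [1.586, 0.809, -0.739]
ft_force: [0.4, -0.3, -0.2]
width: 0.2
(array([ 0.0003, -0.0001,  0.0001]), array([-0.007, -0.   , -0.001]))
[-0.323  0.311  2.107  1.034  0.332  0.398] [-0.0025 -0.0089  0.0018  0.0011  0.0009  0.0046]
down [ 0.81885929 -0.55387899  0.15062378]
```

View pics/s3.png

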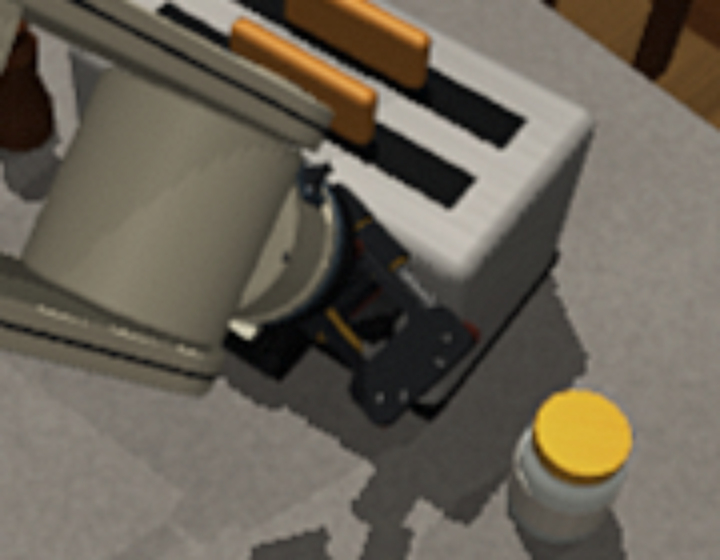

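View pics/w3.png

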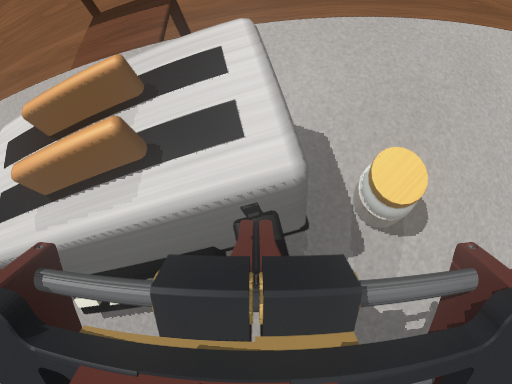

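```bash
python3 -m creep '[0,0.0033,-0.0022,0.0006,0,0,0, 0,0.0066,-0.0044,0.0012,0,0,0, 0,0.0098,-0.0066,0.0018,0,0,0, 0,0.0131,-0.0089,0.0024,0,0,0, 0,0.0147,-0.01,0.0027,0,0,0, 0,0.0147,-0.01,0.0027,0,0,0]'; python3 -m creep '[0,0.0016,-0.0011,0.0003,0,0,0, 0,0.0033,-0.0022,0.0006,0,0,0, 0,0.0049,-0.0033,0.0009,0,0,0, 0,0.0049,-0.0033,0.0009,0,0,0]'; python3 -m creep '[0,0.0016,-0.0011,0.0003,0,0,0, 0,0.0033,-0.0022,0.0006,0,0,0, 0,0.0049,-0.0033,0.0009,0,0,0, 0,0.0049,-0.0033,0.0009,0,0,0]'
```

```text
t: 8.75
ee_pos: [578.4, -96.2, 179.8]
orientation: [1.587, 0.809, -0.74]
ft_force: [0.2, 0.5, 1.0]
width: 0.6
t: 9.25
ee_pos: [578.6, -96.3, 174.1]
orientation: [1.587, 0.808, -0.74]
ft_force: [-0.9, 0.2, 1.2]
width: 0.2
t: 9.75
ee_pos: [578.6, -96.3, 168.0]
orientation: [1.587, 0.809, -0.74]
ft_force: [-0.8, -0.5, 3.2]
width: 0.4
```

```bash
python3 -m creep '[0,0.0025,-0.0017,0.0005,0,0,0, 0,0.0049,-0.0033,0.0009,0,0,0, 0,0.0082,-0.0055,0.0015,0,0,0, 0,0.0082,-0.0055,0.0015,0,0,0]'; python3 -m creep '[0,0.0025,-0.0017,0.0005,0,0,0, 0,0.0049,-0.0033,0.0009,0,0,0, 0,0.0082,-0.0055,0.0015,0,0,0, 0,0.0082,-0.0055,0.0015,0,0,0]'
```

```text
t: 10.25
ee_pos: [578.6, -96.3, 157.8]
orientation: [1.587, 0.809, -0.74]
ft_force: [0.3, -0.4, 2.4]
width: 0.7
t: 10.75
ee_pos: [578.6, -96.2, 147.9]
orientation: [1.587, 0.809, -0.74]
ft_force: [-0.4, -0.2, 3.1]
width: 0.6
```

```bash
python3 -m creep '[0,0.0016,-0.0011,0.0003,0,0,0, 0,0.0033,-0.0022,0.0006,0,0,0, 0,0.0041,-0.0028,0.0008,0,0,0, 0,0.0041,-0.0028,0.0008,0,0,0]'; python3 - <<'E'
from workcell import ctrl
import cv2
i=ctrl.get_image("wrist");cv2.imwrite("pics/w4.png",cv2.resize(i["frame"][150:300,150:350],None,fx=4,fy=4)[:,:,::-1])
i=ctrl.get_image("scene");cv2.imwrite("pics/s4.png",cv2.resize(i["frame"][150:250,250:370],None,fx=5,fy=5)[:,:,::-1])
E
```

```text
t: 11.25
ee_pos: [578.7, -96.3, 143.3]
orientation: [1.587, 0.808, -0.739]
ft_force: [-1.4, -0.7, 5.9]
width: 0.6
```

View pics/w4.png

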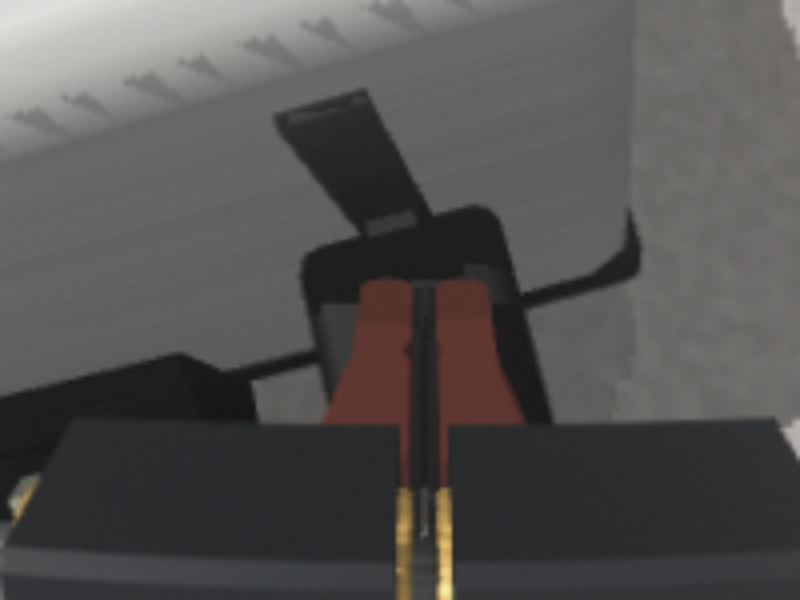

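View pics/s4.png

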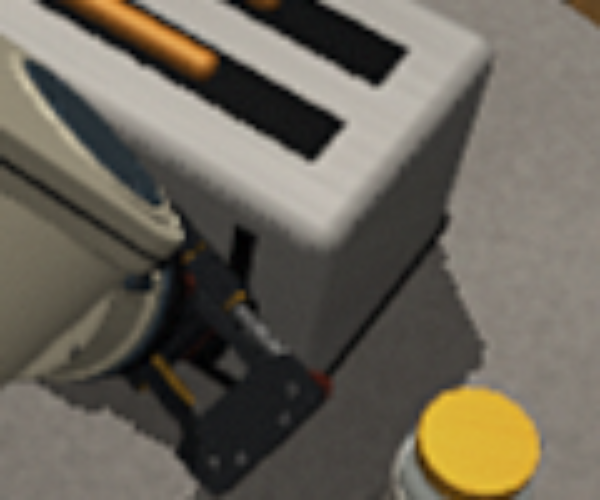

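```bash
python3 -m creep '[0,0.0016,-0.0011,0.0003,0,0,0, 0,0.0033,-0.0022,0.0006,0,0,0, 0,0.0033,-0.0022,0.0006,0,0,0]'; python3 -m creep '[0,0.0008,-0.0006,0.0002,0,0,0, 0,0.0025,-0.0017,0.0005,0,0,0, 0,0.0025,-0.0017,0.0005,0,0,0]';python3 -m creep '[0,0.0008,-0.0006,0.0002,0,0,0, 0,0.0016,-0.0011,0.0003,0,0,0, 0,0.0016,-0.0011,0.0003,0,0,0]'
```

```text
t: 11.72
ee_pos: [578.6, -96.2, 139.1]
orientation: [1.587, 0.809, -0.74]
ft_force: [-0.5, 0.3, 4.2]
width: 0.2
t: 12.1
ee_pos: [578.6, -96.3, 136.0]
orientation: [1.587, 0.809, -0.74]
ft_force: [-1.2, 0.2, 4.6]
width: 0.3
t: 12.48
ee_pos: [578.6, -96.3, 134.0]
orientation: [1.587, 0.809, -0.74]
ft_force: [0.2, 0.9, 3.5]
width: 0.4
```

Past the hump (force dropped). On in 2 mm, then 1 mm steps.

```bash
python3 -m creep '[0,0.0008,-0.0006,0.0002,0,0,0, 0,0.0016,-0.0011,0.0003,0,0,0, 0,0.0016,-0.0011,0.0003,0,0,0]';python3 -m creep '[0,0.0008,-0.0006,0.0002,0,0,0, 0,0.0008,-0.0006,0.0002,0,0,0]'; python3 -m creep '[0,0.0008,-0.0006,0.0002,0,0,0, 0,0.0008,-0.0006,0.0002,0,0,0]'
```

```text
t: 12.85
ee_pos: [578.6, -96.3, 132.0]
orientation: [1.587, 0.809, -0.74]
ft_force: [1.3, 0.4, 4.2]
width: 0.7
t: 13.1
ee_pos: [578.6, -96.3, 131.1]
orientation: [1.587, 0.809, -0.74]
ft_force: [-0.2, -0.1, 4.4]
width: 0.7
t: 13.35
ee_pos: [578.6, -96.3, 130.2]
orientation: [1.587, 0.809, -0.74]
ft_force: [1.2, 0.8, 5.2]
width: 0.2
```

```bash
python3 -m creep '[0,0.0008,-0.0006,0.0002,0,0,0, 0,0.0008,-0.0006,0.0002,0,0,0]';python3 -m creep '[0,0.0008,-0.0006,0.0002,0,0,0, 0,0.0008,-0.0006,0.0002,0,0,0]'
```

```text
t: 13.6
ee_pos: [578.6, -96.3, 129.2]
orientation: [1.587, 0.809, -0.739]
ft_force: [-0.5, 0.2, 5.9]
width: 0.1
t: 13.85
ee_pos: [578.7, -96.4, 128.7]
orientation: [1.587, 0.808, -0.739]
ft_force: [-2.7, 0.4, 10.8]
width: 0.1
```

```bash
python3 -m creep '[0,0.0004,-0.0003,0.0001,0,0,0, 0,0.0008,-0.0006,0.0002,0,0,0]'
```

```text
t: 14.1
ee_pos: [578.8, -96.4, 128.3]
orientation: [1.588, 0.807, -0.738]
ft_force: [-6.1, 0.7, 19.6]
width: 0.6
```

At the stop (19.6 N). Let go and look.

```bash
python3 -m creep '[0,-0.0033,0.0022,-0.0006,0,0,0, 0,-0.0082,0.0055,-0.0015,0,0,0, 0,-0.02,0.008,-0.002,0,0,0, 0,-0.04,0.008,-0.002,0,0,0, 0,-0.06,0.008,-0.002,0,0,0, 0,-0.075,0.008,-0.002,0,0,0, 0,-0.08,0.008,-0.002,0,0,0, 0,-0.08,0.008,-0.002,0,0,0]'; python3 - <<'E'
from workcell import ctrl
import cv2
i=ctrl.get_image("wrist");cv2.imwrite("pics/w5.png",i["frame"][:,:,::-1])
i=ctrl.get_image("scene");cv2.imwrite("pics/s5.png",cv2.resize(i["frame"][130:270,200:380],None,fx=4,fy=4)[:,:,::-1])
E
```

```text
t: 15.1
ee_pos: [539.7, -104.0, 197.1]
orientation: [1.587, 0.809, -0.74]
ft_force: [0.4, -0.7, -0.6]
width: 0.5
```

View pics/w5.png

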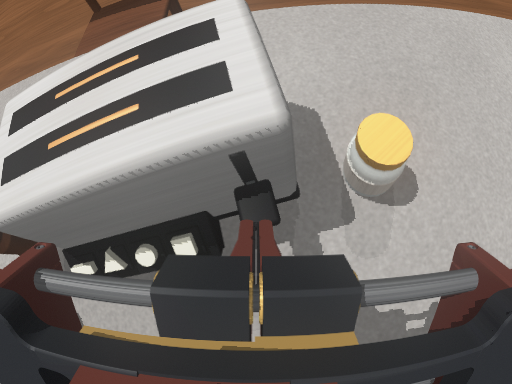

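Latched: bread sunk, knob low at (257,205), slot clear above. Now to hover over the triangle key.

```bash
cat >> h.py <<'E'
M=np.array([550.4,64.8,56.]);KEY=dict(bar=M+72*Y,tri=M+24*Y,rnd=M-24*Y,sq=M-72*Y)
E
python3 - <<'E'
from h import *
for h in (60,30):
  Rt=orient(15,-1); t=tipped(KEY["tri"]+h*N,Rt);print(t,delta(t,Rt))
E
```

```text
[499.7035385   79.64548098 123.16134497] (array([ 0.0572, -0.0946, -0.1688]), array([-0.011, -0.   ,  0.001]))
[516.62413086  82.8426601   98.59134497] (array([ 0.0872, -0.0945, -0.1688]), array([-0.011, -0.   ,  0.001]))
```

```bash
python3 -m creep '[0,0,-0.01,-0.02,0,0,0, 0,0.005,-0.03,-0.055,0,0,0, 0,0.015,-0.055,-0.095,0,0,0, 0,0.03,-0.075,-0.135,0,0,0, 0,0.045,-0.09,-0.16,-0.005,0,0, 0,0.055,-0.0946,-0.1688,-0.011,0,0.001, 0,0.0572,-0.0946,-0.1688,-0.011,0,0.001, 0,0.0572,-0.0946,-0.1688,-0.011,0,0.001]'; python3 - <<'E'
from h import *
from workcell import ctrl
Rt=orient(15,-1); t=tipped(KEY["tri"]+30*N,Rt);print(t,delta(t,Rt))
o=ctrl.get_obs();print(o["qpos"].round(3))
i=ctrl.get_image("wrist");cv2.imwrite("pics/w6.png",i["frame"][:,:,::-1])
i=ctrl.get_image("scene");cv2.imwrite("pics/s6.png",i["frame"][:,:,::-1])
E
```

```text
t: 16.2
ee_pos: [499.4, 80.2, 122.4]
orientation: [1.58, 0.811, -0.738]
ft_force: [-0.5, -0.0, 0.0]
width: 0.4
[516.62413086  82.8426601   98.59134497] (array([0.0295, 0.0008, 0.0004]), array([0.001, 0.001, 0.002]))
[ 0.111  0.392  2.332  2.92   0.195 -1.154]
```

View pics/w6.png

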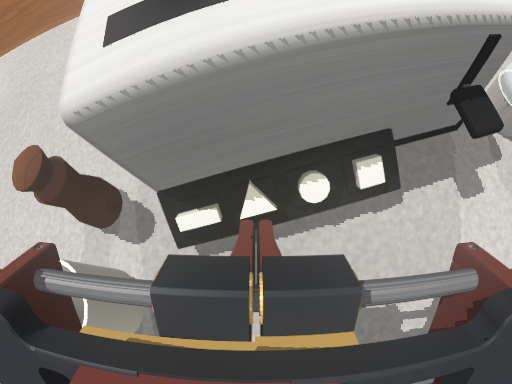

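View pics/s6.png

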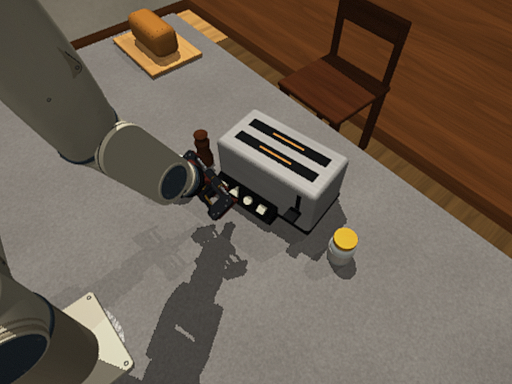

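```bash
python3 -m creep '[0,0.01,0.0002,0.0001,0,0,0, 0,0.025,0.0008,0.0004,0,0,0, 0,0.038,0.0008,0.0004,0,0,0, 0,0.047,0.0008,0.0004,0,0,0, 0,0.05,0.0008,0.0004,0,0,0, 0,0.05,0.0008,0.0004,0,0,0]'; python3 - <<'E'
from h import *
from workcell import ctrl
Rt=orient(15,-1); t=tipped(KEY["tri"],Rt);print(delta(t,Rt))
o=ctrl.get_obs();print(o["qpos"].round(3),o["ft_force"]@N)
i=ctrl.get_image("wrist");cv2.imwrite("pics/w7.png",i["frame"][:,:,::-1])
E
```

```text
t: 17.05
ee_pos: [528.5, 84.3, 82.9]
orientation: [1.582, 0.81, -0.737]
ft_force: [-0.6, -1.0, 0.5]
width: 0.5
(array([ 0.0103, -0.001 , -0.0005]), array([ 0.   ,  0.   , -0.001]))
[ 0.113  0.52   2.278  2.984  0.27  -1.217] 0.8511224715516936
```

View pics/w7.png

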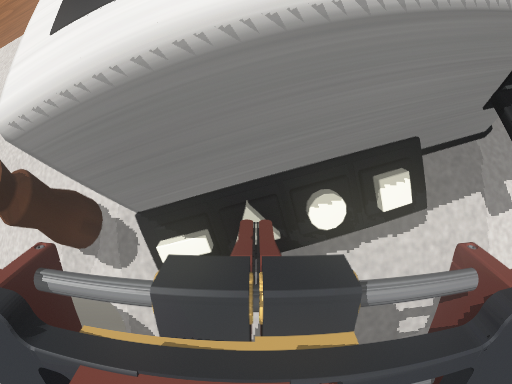

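```bash
python3 -m creep '[0,0.002,-0.0005,0,0,0,0, 0,0.004,-0.001,-0.0005,0,0,0, 0,0.004,-0.001,-0.0005,0,0,0]'; python3 -m creep '[0,0.001,0,0,0,0,0, 0,0.002,0,0,0,0,0]'; python3 -m creep '[0,0.001,0,0,0,0,0, 0,0.002,0,0,0,0,0]'; python3 -m creep '[0,0.001,0,0,0,0,0]'
```

```text
t: 17.48
ee_pos: [530.0, 85.5, 79.3]
orientation: [1.582, 0.81, -0.736]
ft_force: [0.5, 0.0, -0.4]
width: 0.3
t: 17.73
ee_pos: [531.2, 85.7, 77.7]
orientation: [1.582, 0.81, -0.736]
ft_force: [0.6, -1.4, 0.3]
width: 0.6
t: 17.98
ee_pos: [532.3, 85.9, 76.0]
orientation: [1.582, 0.81, -0.737]
ft_force: [0.6, -0.2, 0.1]
width: 0.2
t: 18.1
ee_pos: [532.9, 86.0, 75.2]
orientation: [1.582, 0.81, -0.737]
ft_force: [-0.6, -0.2, 1.6]
width: 0.2
```

```bash
python3 -m creep '[0,0.001,0,0,0,0,0, 0,0.001,0,0,0,0,0]'; python3 -m creep '[0,0.001,0,0,0,0,0, 0,0.001,0,0,0,0,0]'; python3 -m creep '[0,0.001,0,0,0,0,0, 0,0.001,0,0,0,0,0]'
```

```text
t: 18.35
ee_pos: [533.4, 86.1, 74.4]
orientation: [1.582, 0.81, -0.737]
ft_force: [-1.6, 0.2, 1.8]
width: 0.2
t: 18.6
ee_pos: [533.9, 86.2, 73.6]
orientation: [1.582, 0.81, -0.737]
ft_force: [-1.2, -0.4, 3.1]
width: 0.3
t: 18.85
ee_pos: [534.5, 86.3, 72.8]
orientation: [1.582, 0.81, -0.737]
ft_force: [-2.5, -0.2, 2.9]
width: 0.6
```

```bash
python3 -m creep '[0,0.001,0,0,0,0,0, 0,0.001,0,0,0,0,0]'; python3 -m creep '[0,0.0007,0,0,0,0,0, 0,0.0007,0,0,0,0,0]'
```

```text
t: 19.1
ee_pos: [535.1, 86.4, 71.9]
orientation: [1.582, 0.81, -0.737]
ft_force: [-2.7, 0.4, 3.3]
width: 0.1
t: 19.35
ee_pos: [535.5, 86.5, 71.4]
orientation: [1.582, 0.81, -0.737]
ft_force: [-3.6, 0.9, 4.5]
width: 0.5
```

```bash
python3 -m creep '[0,0.0007,0,0,0,0,0, 0,0.0007,0,0,0,0,0]'
```

```text
t: 19.6
ee_pos: [535.6, 86.5, 71.2]
orientation: [1.582, 0.809, -0.736]
ft_force: [-6.7, -1.1, 12.9]
width: 0.1
```

Firm stop (about 14 N, after 5 mm of springy travel). Hold two rows, retract.

```bash
python3 -m creep '[0,0,0,0,0,0,0, 0,0,0,0,0,0,0, 0,-0.003,0,0,0,0,0, 0,-0.01,0,0,0,0,0, 0,-0.02,0,0,0,0,0, 0,-0.03,0,0,0,0,0, 0,-0.03,0,0,0,0,0, 0,-0.03,0,0,0,0,0]'; python3 - <<'E'
from h import *
from workcell import ctrl
Rt=orient(15,-1); t=tipped(KEY["rnd"]+20*N,Rt);print(t,delta(t,Rt))
o=ctrl.get_obs();print(o["qpos"].round(3),o["ft_force"]@N)
i=ctrl.get_image("wrist");cv2.imwrite("pics/w8.png",i["frame"][:,:,::-1])
E
```

```text
t: 20.6
ee_pos: [519.2, 83.4, 95.6]
orientation: [1.582, 0.809, -0.736]
ft_force: [0.0, -0.3, -0.6]
width: 0.5
[531.17632585  36.74297224  90.40134497] (array([0.0061, 0.012 , 0.0465]), array([ 0.   , -0.   , -0.003]))
[ 0.114  0.48   2.297  2.973  0.251 -1.205] -0.5137159478803567
```

View pics/w8.png

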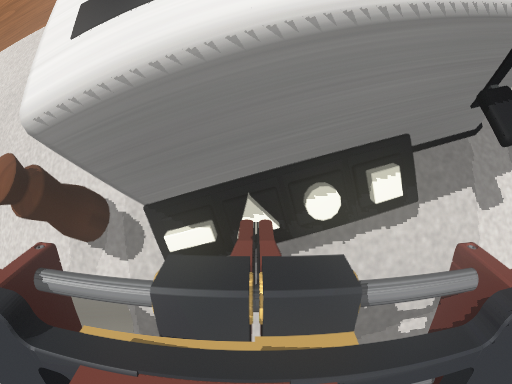

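```bash
python3 -m creep '[0,0,0.003,0.01,0,0,0, 0,0,0.007,0.025,0,0,0, 0,0,0.01,0.038,0,0,0, 0,0.003,0.012,0.0465,0,0,-0.003, 0,0.006,0.012,0.0465,0,0,-0.003, 0,0.006,0.012,0.0465,0,0,-0.003]'; python3 - <<'E'
from h import *
from workcell import ctrl
Rt=orient(15,-1); t=tipped(KEY["rnd"],Rt);print(t,delta(t,Rt))
o=ctrl.get_obs();print(o["qpos"].round(3),o["ft_force"]@N)
i=ctrl.get_image("wrist");cv2.imwrite("pics/w9.png",i["frame"][:,:,::-1])
E
```

```text
t: 21.4
ee_pos: [530.9, 36.9, 89.8]
orientation: [1.581, 0.811, -0.738]
ft_force: [-0.3, -0.3, 0.4]
width: 0.4
[542.45672075  38.87442498  74.02134497] (array([0.0197, 0.0006, 0.0001]), array([ 0.   , -0.   ,  0.002]))
[-0.015  0.5    2.28   2.685  0.264 -1.033] 0.4995517542046341
```

View pics/w9.png

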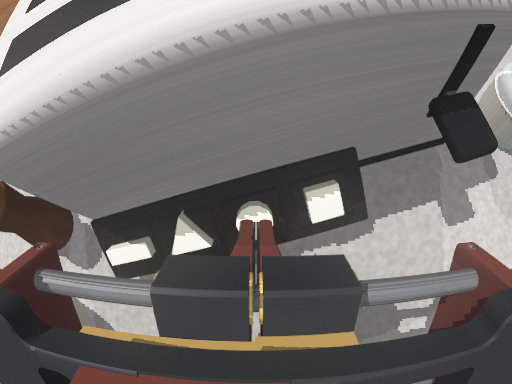

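Over the round key (255,213 just ahead of the fingertips). Feel down.

```bash
python3 -m creep '[0,0.004,0.0003,0,0,0,0, 0,0.008,0.0006,0,0,0,0, 0,0.012,0.0006,0,0,0,0, 0,0.012,0.0006,0,0,0,0]'; python3 -m creep '[0,0.001,0,0,0,0,0, 0,0.002,0,0,0,0,0]'; python3 -m creep '[0,0.001,0,0,0,0,0, 0,0.002,0,0,0,0,0]'; python3 -m creep '[0,0.001,0,0,0,0,0, 0,0.002,0,0,0,0,0]'
```

```text
t: 21.95
ee_pos: [538.2, 38.1, 80.4]
orientation: [1.581, 0.811, -0.738]
ft_force: [0.0, -0.0, -0.0]
width: 0.4
t: 22.2
ee_pos: [539.3, 38.1, 79.1]
orientation: [1.581, 0.811, -0.738]
ft_force: [0.5, -0.7, 0.3]
width: 0.4
t: 22.45
ee_pos: [540.5, 38.4, 77.4]
orientation: [1.581, 0.811, -0.738]
ft_force: [-0.1, -0.5, -0.4]
width: 0.1
t: 22.7
ee_pos: [541.6, 38.6, 75.8]
orientation: [1.581, 0.811, -0.738]
ft_force: [-0.3, 0.0, 1.1]
width: 0.4
```

```bash
python3 -m creep '[0,0.001,0,0,0,0,0, 0,0.001,0,0,0,0,0]'; python3 -m creep '[0,0.001,0,0,0,0,0, 0,0.001,0,0,0,0,0]'; python3 -m creep '[0,0.001,0,0,0,0,0, 0,0.001,0,0,0,0,0]'; python3 -m creep '[0,0.001,0,0,0,0,0, 0,0.001,0,0,0,0,0]'
```

```text
t: 22.95
ee_pos: [542.1, 38.7, 75.0]
orientation: [1.581, 0.811, -0.738]
ft_force: [0.3, -0.8, 2.0]
width: 0.7
t: 23.2
ee_pos: [542.7, 38.8, 74.2]
orientation: [1.581, 0.811, -0.738]
ft_force: [-0.6, -0.2, 2.4]
width: 0.3
t: 23.45
ee_pos: [543.2, 38.9, 73.3]
orientation: [1.581, 0.811, -0.738]
ft_force: [-1.1, 0.2, 2.6]
width: 0.3
t: 23.7
ee_pos: [543.8, 39.0, 72.5]
orientation: [1.581, 0.811, -0.738]
ft_force: [-1.8, -0.4, 4.3]
width: 0.7
```

```bash
python3 -m creep '[0,0.0007,0,0,0,0,0, 0,0.0007,0,0,0,0,0]'; python3 -m creep '[0,0.0007,0,0,0,0,0, 0,0.0007,0,0,0,0,0]'
```

```text
t: 23.95
ee_pos: [544.2, 39.1, 71.9]
orientation: [1.581, 0.811, -0.738]
ft_force: [-2.2, -0.0, 3.8]
width: 0.6
t: 24.2
ee_pos: [544.4, 39.2, 71.6]
orientation: [1.582, 0.811, -0.738]
ft_force: [-3.9, -0.7, 7.9]
width: 0.5
```

```bash
python3 -m creep '[0,0.0005,0,0,0,0,0, 0,0.0005,0,0,0,0,0]'; python3 -m creep '[0,0,0,0,0,0,0, 0,-0.003,0,0,0,0,0, 0,-0.01,0,0,0,0,0, 0,-0.02,0,0,0,0,0, 0,-0.03,0,0,0,0,0, 0,-0.03,0,0,0,0,0, 0,-0.03,0,0,0,0,0]'; python3 - <<'E'
from h import *
from workcell import ctrl
for k in (-4,0):
    Rt=orient(15,-1); t=tipped(KEY["bar"]+25*N+k*Y,Rt);print(t,delta(t,Rt))
o=ctrl.get_obs();print(o["qpos"].round(3),o["ft_force"]@N)
E
```

```text
t: 24.45
ee_pos: [544.5, 39.2, 71.4]
orientation: [1.582, 0.811, -0.737]
ft_force: [-7.8, -0.9, 12.3]
width: 0.5
t: 25.32
ee_pos: [528.2, 36.0, 95.8]
orientation: [1.582, 0.811, -0.737]
ft_force: [0.4, -0.0, -0.8]
width: 0.2
[511.27489851 126.61048633  94.49634497] (array([ 0.0012, -0.0244, -0.0889]), array([ 0.001, -0.   ,  0.   ]))
[510.53223205 130.54093752  94.49634497] (array([ 0.0012, -0.0254, -0.0928]), array([ 0.001, -0.   ,  0.   ]))
[-0.018  0.483  2.286  2.662  0.255 -1.011] -0.8133525166302631
```

Round key bottomed (about 14.5 N). Move to the bar, staying a little higher, and look at the mug.

```bash
python3 -m creep '[0,-0.008,-0.003,-0.01,0,0,0, 0,-0.015,-0.009,-0.03,0,0,0, 0,-0.02,-0.014,-0.05,0,0,0, 0,-0.02,-0.02,-0.07,0,0,0, 0,-0.02,-0.0244,-0.085,0,0,0, 0,-0.02,-0.0244,-0.0889,0,0,0, 0,-0.02,-0.0244,-0.0889,0,0,0]'; python3 - <<'E'
from h import *
from workcell import ctrl
Rt=orient(15,-1); t=tipped(KEY["bar"]-4*Y,Rt);print(t,delta(t,Rt))
o=ctrl.get_obs();print(o["qpos"].round(3),o["ft_force"]@N)
i=ctrl.get_image("wrist");cv2.imwrite("pics/w10.png",i["frame"][:,:,::-1])
i=ctrl.get_image("scene");cv2.imwrite("pics/s10.png",cv2.resize(i["frame"][110:240,120:290],None,fx=4.5,fy=4.5)[:,:,::-1])
E
```

```text
t: 26.2
ee_pos: [499.3, 124.5, 111.6]
orientation: [1.581, 0.811, -0.737]
ft_force: [0.7, 0.3, -0.4]
width: 0.6
[525.37539214 129.27480226  74.02134497] (array([0.046 , 0.0002, 0.0001]), array([ 0.001, -0.001,  0.001]))
[ 0.237  0.429  2.316  3.275  0.215 -1.398] -0.7218964864448905
```

View pics/w10.png

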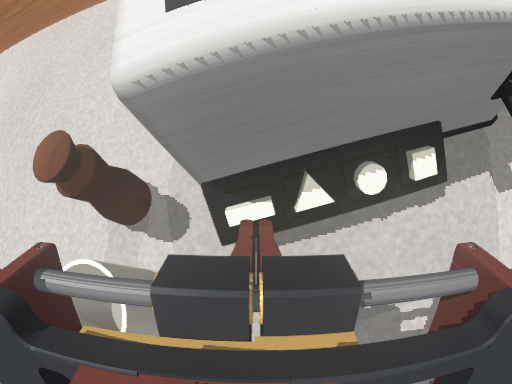

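View pics/s10.png

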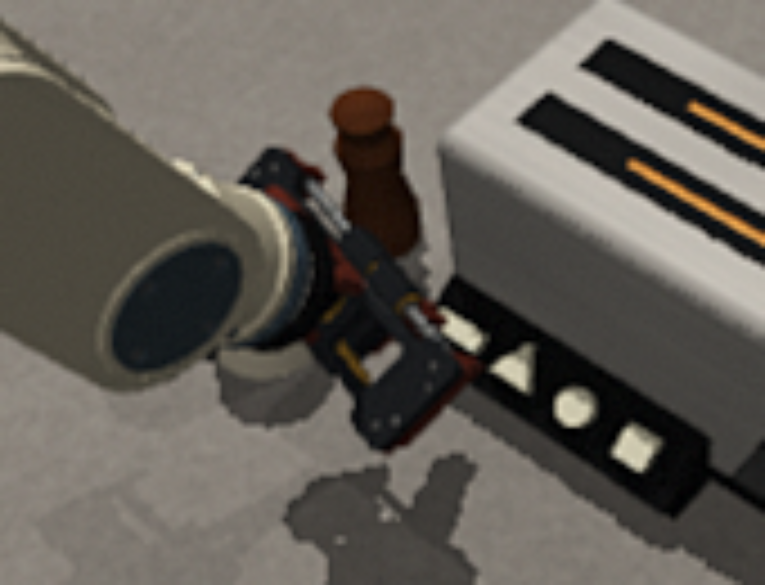

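Body's lowest corner near the mug should stay ~110 mm high (mug 92 mm), so it is clear. Approach and feel.

```bash
python3 -m creep '[0,0.005,0,0,0,0,0, 0,0.014,0,0,0,0,0, 0,0.024,0,0,0,0,0, 0,0.032,0,0,0,0,0, 0,0.037,0,0,0,0,0, 0,0.037,0,0,0,0,0]'; python3 -m creep '[0,0.001,0,0,0,0,0, 0,0.002,0,0,0,0,0]'; python3 -m creep '[0,0.001,0,0,0,0,0, 0,0.002,0,0,0,0,0]'; python3 -m creep '[0,0.001,0,0,0,0,0, 0,0.002,0,0,0,0,0]'; python3 - <<'E'
from workcell import ctrl
import cv2
i=ctrl.get_image("wrist");cv2.imwrite("pics/w11.png",i["frame"][:,:,::-1])
E
```

```text
t: 27.05
ee_pos: [519.9, 128.3, 80.8]
orientation: [1.581, 0.811, -0.738]
ft_force: [0.2, -0.0, -0.1]
width: 0.9
t: 27.3
ee_pos: [521.1, 128.6, 79.9]
orientation: [1.582, 0.811, -0.737]
ft_force: [0.3, 0.4, -0.0]
width: 0.4
t: 27.55
ee_pos: [522.3, 128.8, 78.1]
orientation: [1.582, 0.811, -0.737]
ft_force: [0.5, -0.1, -1.4]
width: 0.3
t: 27.8
ee_pos: [523.4, 129.0, 76.3]
orientation: [1.581, 0.811, -0.738]
ft_force: [-1.0, -0.4, 0.9]
width: 0.6
```

View pics/w11.png

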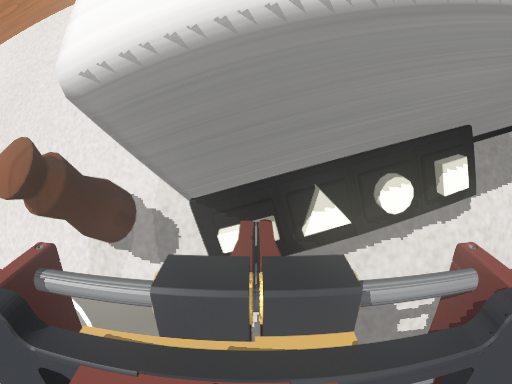

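Fingertips sit on the bar (visible either side at 230,238 and 270,222). Press on in 1 mm steps.

```bash
python3 -m creep '[0,0.001,0,0,0,0,0, 0,0.001,0,0,0,0,0]'; python3 -m creep '[0,0.001,0,0,0,0,0, 0,0.001,0,0,0,0,0]'; python3 -m creep '[0,0.001,0,0,0,0,0, 0,0.001,0,0,0,0,0]'; python3 -m creep '[0,0.001,0,0,0,0,0, 0,0.001,0,0,0,0,0]'
```

```text
t: 28.1
ee_pos: [523.9, 129.1, 75.6]
orientation: [1.581, 0.811, -0.738]
ft_force: [-1.0, -1.1, 0.8]
width: 0.6
t: 28.35
ee_pos: [524.5, 129.2, 74.7]
orientation: [1.581, 0.811, -0.738]
ft_force: [-1.3, -1.0, 3.0]
width: 0.3
t: 28.6
ee_pos: [525.0, 129.3, 73.9]
orientation: [1.581, 0.811, -0.738]
ft_force: [-1.2, 0.6, 2.6]
width: 0.1
t: 28.85
ee_pos: [525.6, 129.4, 73.1]
orientation: [1.581, 0.811, -0.738]
ft_force: [-2.1, 0.4, 4.1]
width: 0.5
```

```bash
python3 -m creep '[0,0.0007,0,0,0,0,0, 0,0.0007,0,0,0,0,0]'; python3 -m creep '[0,0.0007,0,0,0,0,0, 0,0.0007,0,0,0,0,0]'
```

```text
t: 29.1
ee_pos: [526.0, 129.5, 72.5]
orientation: [1.581, 0.811, -0.738]
ft_force: [-2.3, 0.0, 4.0]
width: 0.2
t: 29.35
ee_pos: [526.3, 129.5, 72.1]
orientation: [1.581, 0.811, -0.737]
ft_force: [-4.4, -0.9, 7.5]
width: 1.0
```

```bash
python3 -m creep '[0,0.0005,0,0,0,0,0, 0,0.0005,0,0,0,0,0]'; python3 -m creep '[0,0,0,0,0,0,0, 0,-0.003,0,0,0,0,0, 0,-0.01,0,0,0,0,0, 0,-0.025,0,0,0,0,0, 0,-0.045,0,0,0,0,0, 0,-0.065,0,0,0,0,0, 0,-0.08,0,0,0,0,0, 0,-0.08,0,0,0,0,0]'; python3 - <<'E'
from workcell import ctrl
import cv2
o=ctrl.get_obs();print(o["ft_force"],o["ee_pos"])
for n in ("wrist","scene","top"):
    i=ctrl.get_image(n);cv2.imwrite(f"pics/{n}12.png",i["frame"][:,:,::-1])
E
```

```text
t: 29.6
ee_pos: [526.3, 129.5, 72.0]
orientation: [1.582, 0.811, -0.737]
ft_force: [-7.5, -1.0, 13.4]
width: 0.3
t: 30.6
ee_pos: [481.5, 121.0, 137.9]
orientation: [1.582, 0.81, -0.737]
ft_force: [-0.4, -0.2, -0.3]
width: 0.3
[-0.44086493 -0.22761512 -0.29590551] [481.52067825 121.03860509 137.94782173]
```

View pics/wrist12.png

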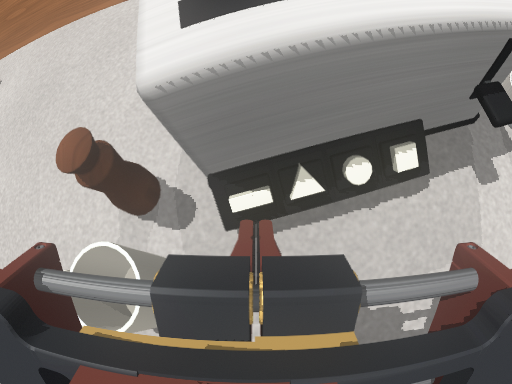

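View pics/scene12.png

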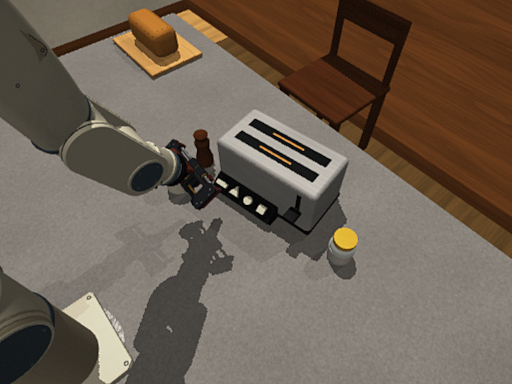

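All four keys are up, the lever is down, and the mill, mug and jar are in place, with the tool clear of everything (about 0 N). Handing in.

```bash
python3 -c "
from workcell import ctrl
print(ctrl.close_job())"
```

```text
the job is handed in; nothing more can be done
None
```

The toaster is started and the job is handed in at about 30.8 s of robot time. No verdict is reported, so the results below are my own readings.

- **Lever:** I pressed it down with the tool leaned back 35°, past the hump to its stop. The force reached about 20 N. After I let go, the pictures showed the knob staying low and the bread sunk.
- **Keys:** I pressed triangle, round and bar in that order along the strip's normal. Each gave about 5 mm of springy travel, then a hard stop at about 14 to 15 N, and I backed off before moving to the next. I did not go near the square key.
- **Last checks:** The final wrist and scene pictures showed all four keys up and the lever down. The mill, mug and jar looked to be standing where they were; I judged this by eye and did not measure it. The tool was about 80 mm back from the strip, reading about 0.6 N, which is within the sensor noise.

**One thing went wrong:** on the first approach to the lever, joint 6 ran into its limit of -2.54 rad, so the tool stopped about 13 mm short of its target. It touched nothing. I backed off, turned the tool half round, and it reached its targets normally after that.

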